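Loosen the inspection camera's locking ring by counted turns

TASK

Loosen the knurled locking ring of the inspection camera with a fingertip: roll it anticlockwise, seen from above, by its ribbed rim until the red stripe has come round to the yellow pointer for the second time, and leave the stripe standing at the pointer. Work gently: do not lift or shift the camera, and leave the other things on the bench where they are.

Things in the scene. Friction and masses are not known exactly. Their poses are not given: they have to be found in the camera images.
- camera: inspection camera standing lens-up, loose, 3 kg: a round dark steel foot 116 mm across and 20 mm high, a black lens barrel 44 mm across in the middle reaching 56 mm above the surface, and round the barrel the knurled locking ring. Origin: centre of the foot's underside, on the ring's axis; z up; the yellow pointer on the foot lies on its +x axis
- ring_centre (a point): centre of the bright metal locking ring, on its vertical axis, half-way up. The ring is 22 mm high (24 to 46 mm above the surface, 4 mm clear of the foot). Its finely knurled core is 66 mm across; 8 bold upright grip ribs, 45 degrees apart and 7 mm thick, stand out to 46 mm from the axis: a fingertip with its end about 30 mm above the surface can push on a rib's flank
- stripe (a point): red stripe on top of one of the ring's ribs, 22 mm long, pointing outward; this point is its middle, 35 mm from the ring's axis, 46 mm above the surface; turns with the ring
- pointer (a point): middle of the yellow arrow painted on top of the foot, 52 mm from the ring's axis, 21 mm above the surface
- ring (a joint): turn of the locking ring on the foot, rad, growing anticlockwise seen from above (loosening). The red stripe stands at camera yaw + this value, so at the yellow pointer at 0 (tight), 6.283 (first time) and 12.566 (second time). Starts between 0.5 and 2.8. The ring does not rise, turns with light friction (0.06 N m), no spring, and stays where it is left. Stops at 0 and 16
- tape_roll: roll of amber tape lying flat, 92 mm across, 10 mm high, a loose bystander; origin at its underside
- screw_dish: round steel dish with small screws, 70 mm across, 16 mm high, a loose bystander; origin at its underside
- screwdriver: small screwdriver with red handle lying on its side, 126 mm long, 23 mm thick, a loose bystander; origin at its underside
- solder_spool: spool of solder wire lying flat, 47 mm across, 29 mm high, a loose bystander; origin at its underside
- flux_tin: small round green tin with yellow lid, 39 mm across, 28 mm high, a loose bystander; origin at its underside
Mind the look-alikes: they are no part of the job. Leave any blue look-alike of the camera alone.

How it is judged (in metres and radians):
On the way:
1. the red stripe comes past the pointer for the first time, rolled by the fingers (value of joint ring between 6.3 and 9.5 rad and contact force between the fingers and camera above 0.1 N).
At the end, for the whole second after the job is handed in: the red stripe is at the yellow pointer for the second time (ring at 12.566 rad, within 0.26 rad or 15 degrees) and at rest; the camera stands upright within 20 mm of where it stood, the other things within 25 mm (value of joint ring between 12.306 and 12.826 rad and velocity of joint ring between -0.05 and 0.05 rad/s and distance of camera from where it was at the start of the episode below 0.02 m and angle between camera's own z axis and vertical below 0.05 rad and distance of each of tape_roll, screw_dish, screwdriver, solder_spool, flux_tin from where it was at the start of the episode below 0.025 m); the robot touches nothing.
It fails at once if the ring is turned past the second arrival by more than 0.35 rad (20 degrees) (value of joint ring above 12.916 rad).
It fails at once if the camera is lifted, tipped or shifted by more than 20 mm (distance of camera from where it was at the start of the episode above 0.02 m or height (world z) of camera above 0.006 m or angle between camera's own z axis and vertical above 0.1 rad).
It fails at once if the fingers press on the camera with more than 50 N (contact force between the fingers and camera above 50 N).
It fails at once if another thing on the bench is moved by more than 25 mm (distance of any of tape_roll, screw_dish, screwdriver, solder_spool, flux_tin from where it was at the start of the episode above 0.025 m).
It also fails if it takes over 58 s, if anything falls off the work surface, if the arm or the gripper's body presses on something with over 40 N, if the wrist force passes 120 N, or if a joint passes its speed limit or range.

ROBOT

A 6-joint arm with a two-finger parallel gripper is mounted at the origin on a cart in front of the work surface, level with it; the furniture and walls round the work are solid. World frame = base frame: x ahead of the robot, y to its left, z up, the work surface at z = 0. Lengths are in mm, angles in degrees, forces in N, time in s.
With the tool pointing down it reaches from about 300 to 850 mm from the base axis. Payload 4.2 kg.
Tool frame: the origin (TCP) lies on the centre line of the jaws, within the pads' length; the fingertips stand 14 mm ahead of it and the grasp point (between the pads) lies 5 mm behind it; z points along the fingers, y is the line along which they close (so a half turn about z gives the same grasp; the last joint's range is limited). The gripper opens to 91 mm and grips with 3 to 60 N. Pads are 32 mm wide; open, the fingers measure 118 mm over their backs; the gripper's body (76 mm by 178 mm) begins 60 mm behind the grasp point.
Start: joints at [66.807, 18.312, 89.639, -0, 72.044, -1.146], TCP at [215.843, 532.967, 227.976] pointing down, gripper open.
Joint ranges: [-177.97, 177.97], [-48.28, 115.42], [12.27, 149.76], [-77.06, 257.06], [2.81, 150.46], [-146.56, 146.56]. Speed limits (degrees/s): [147.25, 147.25, 180, 180, 180, 180].

INTERFACE

Orientations are given as [roll, pitch, yaw] about the fixed x, y, z axes, in that order (R = Rz(yaw) Ry(pitch) Rx(roll)).
In Python, from workcell import env gives the robot as it stands.
- The arm moves only by the tool arm_command, never from a script. Its argument "motion" is a list of rows, each an object with "offset": the shift along the tool's x, y, z in m, a list of three; "spin": the turn about the tool's z in rad. In form: [{"offset": [tx, ty, tz], "spin": spin}, ...]. A call has 1 to 5 rows; each row shifts and turns the commanded pose from where the row before left it, along the tool's axes as they then stand; what a row does not reach is not made up. A row lasts 1/8 s, in which the tool goes at most 62.5 mm and 10.7 degrees, less where a joint would pass 70% of its speed; a pose out of reach is approached as far as the arm can. A call with a gripper value outside its range is refused whole. "jaw" is the finger opening in m, from 0 to 0.0912, set as the call begins (left out, the last holds). The fingers move at their own pace and stop on an object; "newtons" is the grip in N (left out, the last holds). Time passes only in rows, so rows that do not move let the fingers close. It gives the time, the measured TCP pose, the force, the opening and the grip force at its end, in the units of the state.
- env.state(): the state, without advancing time (a new reading comes with each control period).
- env.grab_frame(name): name is "scene" or "top" or "wrist"; returns (picture, depth): 384x512x3 uint8, blue, green, red; 384x512 float32, mm along the optical axis (not along the pixel's ray), 0 where there is no reading.
- env.camera_model(name): a dict with "fx", "fy", "cx", "cy" (pixels), "eye" and "rotation" of the camera in the world; the wrist camera has in their place "hand_eye" (4x4, takes a point from camera to tool coordinates, whose origin is the TCP and whose axes are the flange's). Camera axes: x right, y down, z forward; pixel columns grow to the right and rows downward; lengths in mm; the calibration is good to about 2 mm. A picture is of the moment at which its call begins: read the wrist's pose just before it. camera_model takes no time and is no camera call.
- env.job_done(): hands the job in; it is judged then, once.
Trained networks look in the newest picture that a camera, given by its name, has taken for a name from the list of things; names that differ only in an ending like _2 or _b are one class to them, and where a whole thing is asked for, a point or a joint stands for the part that bears it (a point fixed in the world has none). Each returns a list of dicts, best first, with "score" (0 to 1); they miss things now and then, are a little off and sometimes report something else, mostly with a low value. They report only what shows in the picture. A call takes as long as a camera call. They do not tell look-alikes from the thing itself.
- env.boxes_of(camera, target): "bbox" ([left, top, right, bottom] in pixels, round what is visible of it).
- env.pinpoint(camera, target): "location" ([column, row] in pixels: a listed point, or the origin of a listed thing).
The state is a dict: "time_s": time; "qpos": joint angles; "qvel": joint speeds; "effort": joint torques, N m; "ee_pos": TCP position; "ee_rot": TCP orientation; "force": force on the tool from outside, world axes, zero at the start; "torque": the same for the moment, N m; "gripper_width": finger opening in mm; "gripper_force": force on a finger pad.
Only numpy, scipy, OpenCV 4.12 (cv2) and the standard library are available. Lean on these libraries where they do the work, as an engineer would, in place of code of your own. Each camera call takes 0.05 s, during which the arm holds its last target. There are 200 camera calls.

## Working session

There is one attempt and no reset: what is moved stays moved. The work goes in short steps, Python scripts to look and compute and a tool call to move; the robot and the scene stay as the last step left them, time stands still between calls to the robot, and variables do not carry over. Pictures are saved under pics/ and viewed, at most 10 in all, crops included, and the job is handed in when it is done.

Besides the shell and the picture viewer there is one more tool, called after "Call:" in YAML: its name, and indented under it one key for each argument. arm_command: Moves the arm, as the interface text tells. Its arguments: {"type":"object","properties":{"motion":{"type":"array"},"jaw":{"type":"number"},"newtons":{"type":"number"}},"required":["motion"]}

```bash
ls; mkdir -p pics; cat > h.py <<'E'
import numpy as np, cv2
from workcell import env
def ray(cam,px,z):
    m=env.camera_model(cam); d=np.array([(px[0]-m['cx'])/m['fx'],(px[1]-m['cy'])/m['fy'],1.])
    R=np.array(m['rotation']).reshape(3,3); e=np.array(m['eye']); w=R@d
    return e+w*(z-e[2])/w[2]
E
python3 - <<'E'
from h import *
s=env.state(); print(s)
im={}
for c in ('scene','top'):
    p,d=env.grab_frame(c); im[c]=p; cv2.imwrite(f'pics/{c}0.png',p)
m=env.camera_model('top');print(m)
for t,z in (('camera',0),('ring_centre',35),('stripe',46),('pointer',21),('tape_roll',0),('screw_dish',0),('screwdriver',0),('solder_spool',0),('flux_tin',0)):
    for r in env.pinpoint('top',t): print(t,round(r['score'],2),np.round(r['location'],1),np.round(ray('top',r['location'],z)))
cv2.imwrite('pics/both.png',cv2.resize(im['top'],(800,600)))
E
```

```text
pics
{'time_s': 0.0, 'qpos': array([ 6.68070109e+01,  1.83511938e+01,  8.97061550e+01, -3.55067469e-04,
        7.20408941e+01, -1.14696156e+00]), 'qvel': array([ 0.10737238,  0.00432905, -0.07496199, -0.00279961, -0.03457012,
        0.05817456]), 'effort': array([-3.37412994e-04, -4.12457013e+01, -2.31975013e+01,  7.27580767e-02,
        4.56264953e-02, -1.32652704e-04]), 'ee_pos': array([215.65516103, 532.52691817, 227.12641752]), 'ee_rot': array([-1.79901770e+02, -1.62900883e-03,  1.57954081e+02]), 'force': array([0.24244189, 0.87170355, 0.29849956]), 'torque': array([-0.01659956, -0.01132248,  0.02854397]), 'gripper_force': 0.0, 'gripper_width': 91.15588320843871}
{'fx': 375.442091836111, 'fy': 375.442091836111, 'cx': 250.83103973766683, 'cy': 187.26693214043, 'eye': array([477.36211534, -59.85164315, 964.57449705]), 'rotation': array([-174.62953117,   -1.18214392,  -91.67177257])}Traceback (most recent call last):
  File "<stdin>", line 8, in <module>
  File "h.py", line 5, in ray
    R=np.array(m['rotation']).reshape(3,3); e=np.array(m['eye']); w=R@d
ValueError: cannot reshape array of size 3 into shape (3,3)
```

View pics/scene0.png

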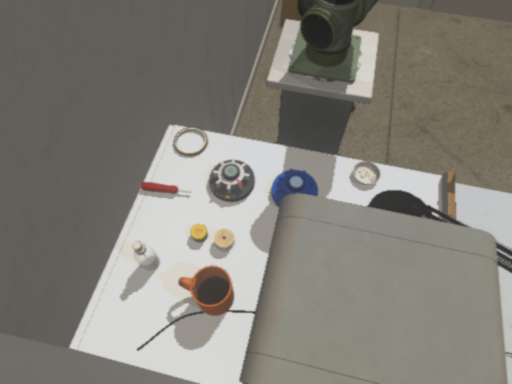

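The scene picture shows the true camera (dark foot, silver ring) at about (231,179), a blue look-alike at (295,188), and a big grey panel covering the lower right.

```bash
cat > h.py <<'E'
import numpy as np, cv2
from workcell import env
from scipy.spatial.transform import Rotation as Ro
def ray(cam,px,z):
    m=env.camera_model(cam); d=np.array([(px[0]-m['cx'])/m['fx'],(px[1]-m['cy'])/m['fy'],1.])
    if 'eye' in m: R=Ro.from_euler('xyz',m['rotation'],degrees=True).as_matrix(); e=np.array(m['eye'])
    else:
        s=env.state(); T=np.array(m['hand_eye']).reshape(4,4); A=Ro.from_euler('xyz',s['ee_rot'],degrees=True).as_matrix()
        R=A@T[:3,:3]; e=A@T[:3,3]+s['ee_pos']
    w=R@d
    return e+w*(z-e[2])/w[2]
T=(('camera',0),('ring_centre',35),('stripe',46),('pointer',21),('tape_roll',0),('screw_dish',0),('screwdriver',0),('solder_spool',0),('flux_tin',0))
def look(cam,ts=T):
    for t,z in ts:
        for r in env.pinpoint(cam,t): print(cam,t,round(r['score'],2),np.round(r['location'],1),np.round(ray(cam,r['location'],z),1))
E
python3 - <<'E'
from h import *
p,d=env.grab_frame('top'); cv2.imwrite('pics/both.png',cv2.resize(p,(800,600)))
look('top')
p,d=env.grab_frame('scene'); look('scene',T[:4])
cv2.imwrite('pics/crop.png',cv2.resize(p[130:230,170:330],(800,500),interpolation=cv2.INTER_CUBIC))
E
```

```text
top camera 0.63 [284.4 204.5] [ 520.5 -167.5    0. ]
top camera 0.57 [219.  211.2] [508.1   0.9   0. ]
top ring_centre 0.89 [219.4 207.8] [515.4  -2.5  35. ]
top ring_centre 0.77 [285.5 205.9] [ 515.4 -166.2   35. ]
top stripe 0.75 [214.8 190.9] [556.6   7.2  46. ]
top stripe 0.69 [274.3 194. ] [ 545.  -138.5   46. ]
top pointer 0.81 [213.2 188.2] [565.7  12.9  21. ]
top pointer 0.71 [281.1 181.9] [ 577.  -158.9   21. ]
top tape_roll 0.73 [338.4 245.7] [ 411.4 -301.8    0. ]
top screwdriver 0.79 [341.7 178.1] [ 584.9 -319.3    0. ]
top screwdriver 0.3 [296.9 142.6] [ 681.5 -206.4    0. ]
top solder_spool 0.55 [269.8 141.2] [ 687.  -135.5    0. ]
top flux_tin 0.64 [293.7 143.4] [ 679.6 -197.9    0. ]
scene camera 0.88 [294.3 191.8] [512.5  -5.1   0. ]
scene camera 0.75 [234.1 180.8] [ 516. -162.    0.]
scene camera 0.21 [230.2 171.3] [ 490.5 -179.4    0. ]
scene ring_centre 0.89 [294.5 186.9] [518.4  -6.5  35. ]
scene ring_centre 0.72 [233.  170.4] [ 506.8 -165.1   35. ]
scene stripe 0.91 [242.8 179.3] [ 532.5 -132.7   46. ]
scene stripe 0.77 [299.3 196.9] [548.9   9.7  46. ]
scene pointer 0.77 [299.6 206.5] [561.   15.1  21. ]
scene pointer 0.75 [229.5 198.9] [ 579.6 -155.2   21. ]
```

View pics/both.png

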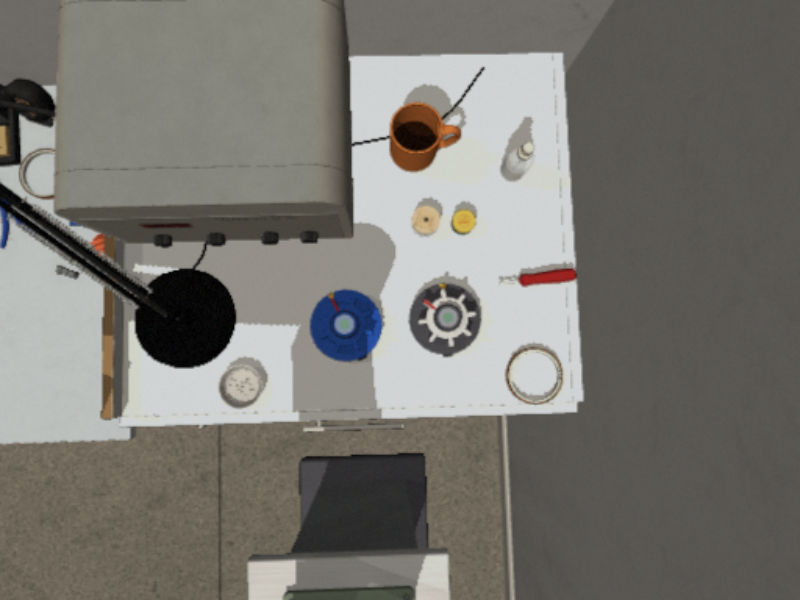

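View pics/crop.png

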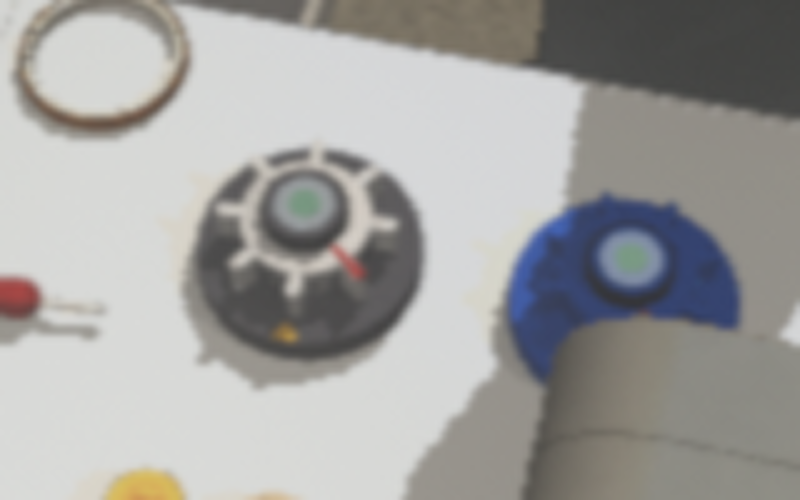

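Candidates for the camera: (285,206) in top, with a dark foot and silver ring, and (219,208), which is the blue look-alike. I choose (285,206), and the crop confirms it: dark steel foot, bright ring, red stripe about 40° anticlockwise of the yellow pointer. Next I check the obstacle heights and refine the pose.

```bash
cat >> h.py <<'E'
def rows(pos,yaw,wps):
    """wps: (x,y,z,yaw,n) world mm/deg -> rows of tool offset (m), spin (rad), tool down"""
    out=[]
    for x,y,z,w,n in wps:
        d=(np.array([x,y,z])-pos)/n; s=(w-yaw)/n
        for i in range(n):
            a=np.radians(yaw+i*s); o=[d[0]*np.cos(a)+d[1]*np.sin(a), d[0]*np.sin(a)-d[1]*np.cos(a), -d[2]]
            out.append((np.round(np.array(o)/1000,4).tolist(),round(-np.radians(s),4)))
        pos=np.array([x,y,z],float); yaw=w
    for i,r in enumerate(out): print(i,r)
E
python3 - <<'E'
from h import *
p,d=env.grab_frame('top'); m=env.camera_model('top')
v,u=np.mgrid[0:384,0:512]; R=Ro.from_euler('xyz',m['rotation'],degrees=True).as_matrix()
P=np.stack([(u-m['cx'])/m['fx'],(v-m['cy'])/m['fy'],np.ones(u.shape)],-1)*d[...,None]@R.T+m['eye']
P=P[d>0]
print('height map rows x 150..850, cols y 600..-400, step 50')
for x in range(150,900,50):
    print(x,[int(q[:,2].max()) if len(q:=P[(abs(P[:,0]-x)<25)&(abs(P[:,1]-y)<25)]) else -999 for y in range(600,-401,-50)])
# ring fit: points 38..52 mm high and true camera foot
b=P[(np.hypot(P[:,0]-515,P[:,1]+166)<75)]
print('foot',len(f:=b[(b[:,2]>12)&(b[:,2]<60)]),(f[:,:2].max(0)+f[:,:2].min(0))/2, f[:,:2].max(0)-f[:,:2].min(0))
bar=b[b[:,2]>50]; print('barrel',bar.mean(0))
s=env.state(); print(s['ee_pos'],s['ee_rot'])
rows(s['ee_pos'],s['ee_rot'][2],[(300,200,228,66,9),(550,-205,180,-47,11)])
E
```

```text
height map rows x 150..850, cols y 600..-400, step 50
150 [-823, -823, -825, -825, -824, -825, -823, -823, -736, 3, 3, 3, 4, 4, 3, 3, -736, -822, -824, -821, 254]
200 [-824, -823, -823, -822, -826, -824, -822, -825, -823, -821, -825, -822, -825, -825, -825, -821, -821, -824, -823, -823, 377]
250 [-822, -820, -826, -826, -827, -824, -827, -818, -825, -828, -828, -821, -824, -819, -825, -822, -826, -827, -826, -823, 440]
300 [-999, -999, -999, -999, -999, -999, -999, -999, -999, -999, -999, -999, -999, -999, -999, -999, -999, -999, -999, -999, 447]
350 [-80, -80, -80, -81, -80, -18, -18, -18, -18, -19, -18, -19, -18, -20, -19, -19, -18, -18, -18, -18, 453]
400 [-79, -78, -79, -81, 32, 36, 3, 4, 18, 16, 3, 4, 3, 5, 4, 4, 3, 12, 12, 13, 461]
450 [-80, -80, -80, -81, 32, 38, 21, 22, 21, 18, 3, 20, 46, 21, 3, 22, 21, 13, 13, 12, 467]
500 [-79, -80, -80, -79, 33, 36, 23, 89, 22, 4, 3, 48, 61, 50, 48, 61, 59, 4, 3, 5, 474]
550 [-78, -80, -79, -80, 34, 36, 136, 120, 23, 8, 4, 47, 60, 48, 22, 59, 58, 4, 18, 5, 480]
600 [-78, -80, -69, -80, 171, 171, 151, 58, 22, 4, 3, 5, 5, 4, 3, 22, 18, 15, 2
[... 1013 characters left out ...]
.1783))
6 ([-0.0378, 0.005, -0.0], np.float64(0.1783))
7 ([-0.0363, 0.0116, -0.0], np.float64(0.1783))
8 ([-0.0337, 0.0179, -0.0], np.float64(0.1783))
9 ([-0.0244, 0.0357, 0.0044], np.float64(0.1793))
10 ([-0.0176, 0.0395, 0.0044], np.float64(0.1793))
11 ([-0.0103, 0.042, 0.0044], np.float64(0.1793))
12 ([-0.0026, 0.0432, 0.0044], np.float64(0.1793))
13 ([0.0051, 0.043, 0.0044], np.float64(0.1793))
14 ([0.0127, 0.0414, 0.0044], np.float64(0.1793))
15 ([0.0199, 0.0384, 0.0044], np.float64(0.1793))
16 ([0.0264, 0.0343, 0.0044], np.float64(0.1793))
17 ([0.0321, 0.029, 0.0044], np.float64(0.1793))
18 ([0.0367, 0.0228, 0.0044], np.float64(0.1793))
19 ([0.0402, 0.0159, 0.0044], np.float64(0.1793))
```

Call:
arm_command:
  motion:
    - {"offset": [-0.0226,-0.0308,0],"spin": 0.178}
    - {"offset": [-0.0277,-0.0263,0],"spin": 0.178}
    - {"offset": [-0.0319,-0.021,0],"spin": 0.178}
    - {"offset": [-0.0351,-0.015,0],"spin": 0.178}
    - {"offset": [-0.0372,-0.0085,0],"spin": 0.178}

```text
time_s: 1.58
ee_pos: [263.0, 346.8, 228.1]
ee_rot: [180.0, -0.0, 106.6]
force: [-0.4, 0.0, 0.5]
gripper_width: 91.4
gripper_force: 0.0
```

Call:
arm_command:
  motion:
    - {"offset": [-0.0381,-0.0018,0],"spin": 0.178}
    - {"offset": [-0.0378,0.005,0],"spin": 0.178}
    - {"offset": [-0.0363,0.0116,0],"spin": 0.178}
    - {"offset": [-0.0337,0.0179,0],"spin": 0.178}
    - {"offset": [0,0,0],"spin": 0}

```text
time_s: 2.2
ee_pos: [300.6, 198.5, 228.2]
ee_rot: [180.0, -0.0, 66.0]
force: [-0.3, 0.3, -0.4]
gripper_width: 91.1
gripper_force: 0.0
```

Call:
arm_command:
  motion:
    - {"offset": [-0.0244,0.0357,0.0044],"spin": 0.179}
    - {"offset": [-0.0176,0.0395,0.0044],"spin": 0.179}
    - {"offset": [-0.0103,0.042,0.0044],"spin": 0.179}
    - {"offset": [-0.0026,0.0432,0.0044],"spin": 0.179}
    - {"offset": [0.0051,0.043,0.0044],"spin": 0.179}
  jaw: 0.026
  newtons: 5

```text
time_s: 2.82
ee_pos: [415.9, 16.2, 206.0]
ee_rot: [-180.0, -0.1, 14.7]
force: [0.8, 0.5, -0.1]
gripper_width: 44.1
gripper_force: 0.0
```

Call:
arm_command:
  motion:
    - {"offset": [0.0127,0.0414,0.0044],"spin": 0.179}
    - {"offset": [0.0199,0.0384,0.0044],"spin": 0.179}
    - {"offset": [0.0264,0.0343,0.0044],"spin": 0.179}
    - {"offset": [0.0321,0.029,0.0044],"spin": 0.179}
    - {"offset": [0.0367,0.0228,0.0044],"spin": 0.179}

```text
time_s: 3.45
ee_pos: [531.0, -167.2, 183.6]
ee_rot: [-179.9, -0.0, -36.6]
force: [0.4, 0.2, 1.0]
gripper_width: 26.3
gripper_force: 0.0
```

Call:
arm_command:
  motion:
    - {"offset": [0.0402,0.0159,0.0044],"spin": 0.179}
    - {"offset": [0,0,0],"spin": 0}

```text
time_s: 3.7
ee_pos: [554.1, -204.8, 178.4]
ee_rot: [-180.0, 0.0, -46.7]
force: [-0.6, -0.1, -0.7]
gripper_width: 25.6
gripper_force: 0.0
```

```bash
python3 - <<'E'
from h import *
s=env.state(); print(s['ee_pos'],s['ee_rot'],s['qpos'],s['gripper_width'])
p,d=env.grab_frame('wrist'); cv2.imwrite('pics/w1.png',p); look('wrist',T[:4])
E
```

```text
[ 554.12207468 -204.81114019  178.37280914] [-1.79983210e+02  6.27104824e-03 -4.66594794e+01] [-2.14101461e+01  2.16855710e+01  9.19364638e+01  1.94943043e-02
  6.63764765e+01  1.15241523e+02] 25.564941277185746
wrist camera 0.61 [253.6 225.2] [ 518.4 -165.7    0. ]
wrist ring_centre 0.64 [253.2 236.3] [ 517.9 -164.5   35. ]
wrist pointer 0.83 [215.3 204.1] [ 571.8 -159.    21. ]
```

View pics/w1.png

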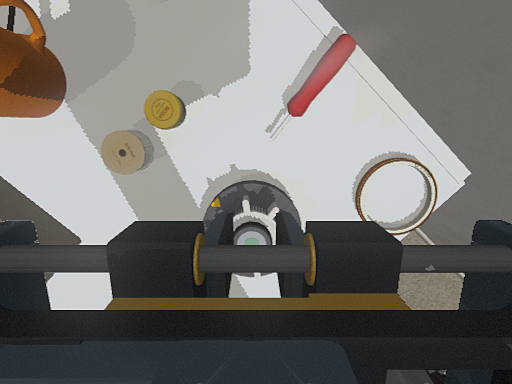

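The wrist view shows the ring centre at about (253,236) between the fingers and the pointer at (215,204). The centre (518,-165) agrees with top. Next I take rib angles from the saved top picture.

```bash
python3 - <<'E'
from h import *
import os
def pr(cam,X):
    m=env.camera_model(cam);R=Ro.from_euler('xyz',m['rotation'],degrees=True).as_matrix()
    c=(np.array(X)-m['eye'])@R; return c[:,0]/c[:,2]*m['fx']+m['cx'],c[:,1]/c[:,2]*m['fy']+m['cy']
scene=cv2.imread('pics/scene0.png'); top=cv2.resize(cv2.imread('pics/both.png'),(512,384),interpolation=cv2.INTER_AREA)
a=np.radians(np.arange(0,360,3))
for cam,im in (('top',top),('scene',scene)):
  for c in ((518,-165),):
    g=np.zeros(len(a)); red=np.zeros(len(a))
    for r in (36,39,42,45):
        u,v=pr(cam,np.c_[c[0]+r*np.cos(a),c[1]+r*np.sin(a),np.full(len(a),46)])
        s=cv2.remap(im,u.astype('f4'),v.astype('f4'),cv2.INTER_LINEAR).reshape(-1,3).astype(float)
        g+=s.sum(1)/12; red+=(s[:,2]-s[:,1])/4
    ph=np.degrees(np.angle((g*np.exp(8j*a)).sum()))/8%45
    k=red>0.5*red.max(); print(cam,c,'rib phase mod45',ph,'red at',np.degrees(a[k]).round(),red.max())
E
```

```text
top (518, -165) rib phase mod45 7.716387109410171 red at [42. 45. 48.] 85.5
scene (518, -165) rib phase mod45 6.7006779651563635 red at [45. 48. 51.] 61.0
```

Call:
arm_command:
  motion:
    - {"offset": [0,-0.0054,0],"spin": -0.082}
    - {"offset": [0,0,0.04],"spin": 0}
    - {"offset": [0,0,0.04],"spin": 0}
    - {"offset": [0,0,0.03],"spin": 0}
    - {"offset": [0,0,0.008],"spin": 0}

```text
time_s: 4.58
ee_pos: [554.8, -198.6, 60.2]
ee_rot: [179.9, 0.2, -41.9]
force: [-0.5, 0.0, -0.1]
gripper_width: 26.1
gripper_force: 0.1
```

Call:
arm_command:
  motion:
    - {"offset": [0,0,0.004],"spin": 0}
    - {"offset": [0,0,0.004],"spin": 0}
    - {"offset": [0,0,0.004],"spin": 0}
    - {"offset": [0,0,0.004],"spin": 0}
    - {"offset": [0,0,0],"spin": 0}

```text
time_s: 5.2
ee_pos: [556.6, -200.2, 45.6]
ee_rot: [-180.0, -0.1, -41.9]
force: [1.8, -0.2, 0.9]
gripper_width: 26.0
gripper_force: 0.8
```

Call:
arm_command:
  motion:
    - {"offset": [0.001,0,0.001],"spin": 0}
    - {"offset": [0,0,0],"spin": 0}
    - {"offset": [0,0,0],"spin": 0}
    - {"offset": [0,0,0],"spin": 0}
  jaw: 0.006
  newtons: 3

```text
time_s: 5.7
ee_pos: [557.6, -200.7, 44.6]
ee_rot: [-180.0, -0.1, -42.0]
force: [3.7, 0.5, -2.4]
gripper_width: 7.3
gripper_force: 3.5
```

Call:
arm_command:
  motion:
    - {"offset": [0,0,0],"spin": 0}
    - {"offset": [-0.0003,-0.0053,0],"spin": -0.1}
    - {"offset": [-0.0003,-0.0053,0],"spin": -0.1}
    - {"offset": [-0.0003,-0.0053,0],"spin": -0.1}
    - {"offset": [-0.0003,-0.0053,0],"spin": -0.1}
  jaw: 0.012

```text
time_s: 6.32
ee_pos: [567.9, -183.1, 44.7]
ee_rot: [179.9, -0.1, -18.8]
force: [2.6, -2.1, -1.9]
gripper_width: 12.0
gripper_force: 1.6
```

```bash
python3 - <<'E'
from h import *
s=env.state(); d=s['ee_pos'][:2]-[518,-165]; print(np.hypot(*d),np.degrees(np.arctan2(d[1],d[0])),s['ee_rot'],s['force'])
p,_=env.grab_frame('top'); look('top',T[:3]); q,_=env.grab_frame('scene'); look('scene',T[:3])
cv2.imwrite('pics/s2.png',np.vstack([cv2.resize(x,(600,300),interpolation=cv2.INTER_CUBIC) for x in (p[165:235,220:360],q[130:230,140:340])]))
E
```

```text
53.106841368089256 -19.901571667956336 [ 1.79946132e+02 -8.17970122e-02 -1.88243774e+01] [ 2.61997491 -2.09260621 -1.91806185]
top camera 0.64 [285.  204.3] [ 521.  -169.1    0. ]
top camera 0.63 [220.4 210.4] [510.1  -2.7   0. ]
top ring_centre 0.69 [220.5 210.5] [508.6  -5.   35. ]
top ring_centre 0.59 [280.9 202.1] [ 525.2 -155.1   35. ]
top stripe 0.66 [214.6 192. ] [553.9   7.8  46. ]
scene camera 0.73 [232.6 182.6] [ 522.1 -164.3    0. ]
scene camera 0.65 [291.7 193.8] [519.6 -10.5   0. ]
scene ring_centre 0.88 [295.2 188.4] [522.2  -4.1  35. ]
scene stripe 0.64 [231.1 179.5] [ 539.5 -160.4   46. ]
```

View pics/s2.png

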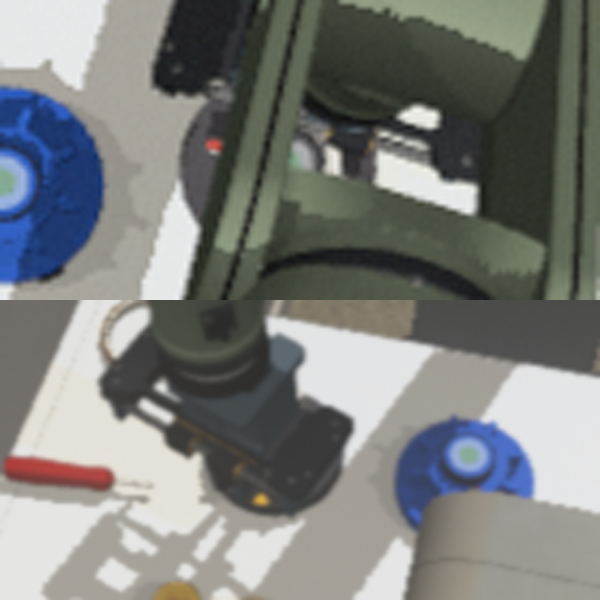

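The stripe is now at about 68° (top, about (270,199)), having moved 23° with the tool, so the ring follows the fingers. I continue the stroke.

Call:
arm_command:
  motion:
    - {"offset": [-0.0006,-0.0083,0],"spin": -0.157}
    - {"offset": [-0.0006,-0.0083,0],"spin": -0.157}
    - {"offset": [-0.0006,-0.0083,0],"spin": -0.157}
    - {"offset": [-0.0006,-0.0083,0],"spin": -0.157}
    - {"offset": [-0.0006,-0.0083,0],"spin": -0.157}

```text
time_s: 7.35
ee_pos: [565.2, -142.0, 44.7]
ee_rot: [180.0, 0.0, 26.2]
force: [2.8, -0.7, 0.9]
gripper_width: 12.0
gripper_force: 1.0
```

Call:
arm_command:
  motion:
    - {"offset": [-0.0006,-0.0083,0],"spin": -0.157}
    - {"offset": [-0.0006,-0.0083,0],"spin": -0.157}
    - {"offset": [-0.0006,-0.0083,0],"spin": -0.157}
    - {"offset": [-0.0006,-0.0083,0],"spin": -0.157}
    - {"offset": [-0.0006,-0.0083,0],"spin": -0.157}

```text
time_s: 7.98
ee_pos: [533.7, -114.8, 44.3]
ee_rot: [-179.9, 0.1, 71.2]
force: [1.0, -1.2, 0.6]
gripper_width: 12.1
gripper_force: 0.9
```

Call:
arm_command:
  motion:
    - {"offset": [-0.0006,-0.0083,0],"spin": -0.157}
    - {"offset": [-0.0006,-0.0083,0],"spin": -0.157}
    - {"offset": [-0.0006,-0.0083,0],"spin": -0.157}
    - {"offset": [-0.0006,-0.0083,0],"spin": -0.157}
    - {"offset": [-0.0006,-0.0083,0],"spin": -0.157}

```text
time_s: 8.6
ee_pos: [493.4, -116.7, 44.5]
ee_rot: [-179.9, -0.1, 116.2]
force: [1.1, -0.7, 0.0]
gripper_width: 12.0
gripper_force: 0.8
```

Call:
arm_command:
  motion:
    - {"offset": [-0.0006,-0.0083,0],"spin": -0.157}
    - {"offset": [-0.0006,-0.0083,0],"spin": -0.157}
    - {"offset": [-0.0006,-0.0083,0],"spin": -0.157}
    - {"offset": [-0.0006,-0.0083,0],"spin": -0.157}
    - {"offset": [-0.0006,-0.0083,0],"spin": -0.157}

```text
time_s: 9.22
ee_pos: [465.7, -146.5, 44.3]
ee_rot: [180.0, -0.2, 161.1]
force: [2.0, 0.9, 0.2]
gripper_width: 12.0
gripper_force: 0.7
```

Call:
arm_command:
  motion:
    - {"offset": [-0.0005,-0.0068,0],"spin": -0.128}
    - {"offset": [-0.0005,-0.0068,0],"spin": -0.128}
    - {"offset": [-0.0005,-0.0068,0],"spin": -0.128}
    - {"offset": [0,0,0],"spin": 0}

```text
time_s: 9.72
ee_pos: [462.6, -166.7, 44.1]
ee_rot: [179.9, -0.2, -177.3]
force: [0.3, 0.5, 0.8]
gripper_width: 12.5
gripper_force: 0.4
```

Call:
arm_command:
  motion:
    - {"offset": [0,0,0],"spin": 0}
    - {"offset": [0,0,0],"spin": 0}
    - {"offset": [0,0,-0.01],"spin": 0}
    - {"offset": [0,0,-0.01],"spin": 0}
    - {"offset": [0,0,-0.01],"spin": 0}
  jaw: 0.024

```text
time_s: 10.35
ee_pos: [465.0, -167.3, 75.6]
ee_rot: [-180.0, 0.0, -177.1]
force: [0.5, 0.6, 0.0]
gripper_width: 23.9
gripper_force: 0.0
```

Call:
arm_command:
  motion:
    - {"offset": [-0.00065,0.0083,0],"spin": 0.157}
    - {"offset": [-0.00065,0.0083,0],"spin": 0.157}
    - {"offset": [-0.00065,0.0083,0],"spin": 0.157}
    - {"offset": [-0.00065,0.0083,0],"spin": 0.157}
    - {"offset": [-0.00065,0.0083,0],"spin": 0.157}

```text
time_s: 10.98
ee_pos: [478.6, -128.7, 75.3]
ee_rot: [180.0, 0.0, 137.6]
force: [0.5, -0.6, -0.7]
gripper_width: 24.1
gripper_force: 0.0
```

Call:
arm_command:
  motion:
    - {"offset": [-0.00065,0.0083,0],"spin": 0.157}
    - {"offset": [-0.00065,0.0083,0],"spin": 0.157}
    - {"offset": [-0.00065,0.0083,0],"spin": 0.157}
    - {"offset": [-0.00065,0.0083,0],"spin": 0.157}
    - {"offset": [-0.00065,0.0083,0],"spin": 0.157}

```text
time_s: 11.6
ee_pos: [515.4, -111.4, 75.3]
ee_rot: [180.0, 0.0, 92.6]
force: [-0.6, -0.6, -1.4]
gripper_width: 24.1
gripper_force: 0.0
```

Call:
arm_command:
  motion:
    - {"offset": [-0.00065,0.0083,0],"spin": 0.157}
    - {"offset": [-0.00065,0.0083,0],"spin": 0.157}
    - {"offset": [-0.00065,0.0083,0],"spin": 0.157}
    - {"offset": [-0.00065,0.0083,0],"spin": 0.157}
    - {"offset": [-0.00065,0.0083,0],"spin": 0.157}

```text
time_s: 12.22
ee_pos: [553.7, -125.2, 75.3]
ee_rot: [180.0, -0.0, 47.7]
force: [-0.5, -1.3, 0.9]
gripper_width: 24.2
gripper_force: 0.0
```

Call:
arm_command:
  motion:
    - {"offset": [-0.00065,0.0083,0],"spin": 0.157}
    - {"offset": [-0.00065,0.0083,0],"spin": 0.157}
    - {"offset": [-0.00065,0.0083,0],"spin": 0.157}
    - {"offset": [-0.00065,0.0083,0],"spin": 0.157}
    - {"offset": [-0.00065,0.0083,0],"spin": 0.157}

```text
time_s: 12.85
ee_pos: [571.0, -162.1, 75.3]
ee_rot: [180.0, -0.0, 2.7]
force: [-0.5, 0.4, -0.7]
gripper_width: 24.0
gripper_force: 0.0
```

Call:
arm_command:
  motion:
    - {"offset": [-0.00065,0.0083,0],"spin": 0.157}
    - {"offset": [-0.00065,0.0083,0],"spin": 0.157}
    - {"offset": [-0.00065,0.0083,0],"spin": 0.157}
    - {"offset": [-0.00065,0.0083,0],"spin": 0.157}
    - {"offset": [-0.00065,0.0083,0],"spin": 0.157}

```text
time_s: 13.48
ee_pos: [557.3, -200.4, 75.2]
ee_rot: [-180.0, -0.0, -42.3]
force: [0.6, 0.1, -0.4]
gripper_width: 24.1
gripper_force: 0.0
```

```bash
python3 - <<'E'
from h import *
s=env.state(); print(s['time_s'],s['ee_pos'],s['ee_rot'],s['qpos'])
p,_=env.grab_frame('wrist'); look('wrist',T[1:4]); q,_=env.grab_frame('scene'); look('scene',T[1:4]);p2,_=env.grab_frame('top'); look('top',T[:4])
E
```

```text
13.475 [ 557.26299046 -200.39126678   75.24158385] [-1.79983120e+02 -3.49487831e-02 -4.23161981e+01] [-2.08928476e+01  2.73794698e+01  9.92288477e+01  3.67524336e-03
  5.33529828e+01  1.11421153e+02]
wrist ring_centre 0.54 [350.9  76. ] [ 588.8 -312.2   35. ]
wrist pointer 0.96 [206.  233.3] [ 572.7 -163.2   21. ]
scene ring_centre 0.68 [294.1 185.6] [515.1  -8.1  35. ]
scene ring_centre 0.55 [232.7 172.4] [ 512.7 -164.3   35. ]
scene stripe 0.67 [300.2 195.9] [545.8  11.3  46. ]
scene stripe 0.5 [192.1 143.7] [ 459.  -286.6   46. ]
scene stripe 0.5 [226.1 240. ] [ 693.1 -129.9   46. ]
scene pointer 0.91 [299.2 206.6] [561.5  14.2  21. ]
scene pointer 0.59 [229.5 196.4] [ 573. -157.   21.]
top camera 0.91 [217.9 211. ] [508.7   3.7   0. ]
top camera 0.78 [285.8 205.1] [ 518.9 -171.1    0. ]
top ring_centre 0.88 [218.9 207.9] [515.1  -1.2  35. ]
top ring_centre 0.72 [282.2 203.9] [ 520.6 -158.2   35. ]
top stripe 0.9 [212.9 191.1] [556.2  11.9  46. ]
top pointer 0.79 [211.6 191.3] [558.   17.1  21. ]
top pointer 0.66 [285.2 181.6] [ 577.5 -169.4   21. ]
top pointer 0.25 [153.3 248.3] [420.5 163.7  21. ]
```

Call:
arm_command:
  motion:
    - {"offset": [0,0,0.012],"spin": 0}
    - {"offset": [0,0,0.006],"spin": 0}
    - {"offset": [0,0,0.006],"spin": 0}
    - {"offset": [0,0,0.006],"spin": 0}
    - {"offset": [0,0,0.001],"spin": 0}

```text
time_s: 14.75
ee_pos: [557.0, -200.0, 43.0]
ee_rot: [180.0, 0.0, -42.0]
force: [-0.0, 0.8, 0.2]
gripper_width: 24.1
gripper_force: 0.1
```

Call:
arm_command:
  motion:
    - {"offset": [0,0,0],"spin": 0}
    - {"offset": [0,0,0],"spin": 0}
    - {"offset": [0,0,0],"spin": 0}
  jaw: 0.006

```text
time_s: 15.12
ee_pos: [557.7, -200.4, 43.7]
ee_rot: [-180.0, -0.1, -42.0]
force: [0.7, -1.4, -1.7]
gripper_width: 8.4
gripper_force: 3.1
```

Call:
arm_command:
  motion:
    - {"offset": [0,0,-0.0005],"spin": 0}
    - {"offset": [-0.0005,-0.0068,0],"spin": -0.128}
    - {"offset": [-0.00065,-0.0083,0],"spin": -0.157}
    - {"offset": [-0.00065,-0.0083,0],"spin": -0.157}
    - {"offset": [-0.00065,-0.0083,0],"spin": -0.157}
  jaw: 0.012

```text
time_s: 15.75
ee_pos: [570.9, -171.8, 44.4]
ee_rot: [180.0, -0.1, -7.4]
force: [0.7, -1.8, -0.2]
gripper_width: 12.0
gripper_force: 0.9
```

Call:
arm_command:
  motion:
    - {"offset": [-0.00065,-0.0083,0],"spin": -0.157}
    - {"offset": [-0.00065,-0.0083,0],"spin": -0.157}
    - {"offset": [-0.00065,-0.0083,0],"spin": -0.157}
    - {"offset": [-0.00065,-0.0083,0],"spin": -0.157}
    - {"offset": [-0.00065,-0.0083,0],"spin": -0.157}

```text
time_s: 16.38
ee_pos: [559.8, -132.4, 44.3]
ee_rot: [180.0, 0.0, 37.6]
force: [-0.5, -2.7, 1.1]
gripper_width: 11.9
gripper_force: 1.0
```

Call:
arm_command:
  motion:
    - {"offset": [-0.00065,-0.0083,0],"spin": -0.157}
    - {"offset": [-0.00065,-0.0083,0],"spin": -0.157}
    - {"offset": [-0.00065,-0.0083,0],"spin": -0.157}
    - {"offset": [-0.00065,-0.0083,0],"spin": -0.157}
    - {"offset": [-0.00065,-0.0083,0],"spin": -0.157}

```text
time_s: 17.0
ee_pos: [525.4, -112.0, 44.5]
ee_rot: [179.9, 0.0, 82.6]
force: [1.3, -1.1, 0.3]
gripper_width: 12.2
gripper_force: 0.9
```

Call:
arm_command:
  motion:
    - {"offset": [-0.00065,-0.0083,0],"spin": -0.157}
    - {"offset": [-0.00065,-0.0083,0],"spin": -0.157}
    - {"offset": [-0.00065,-0.0083,0],"spin": -0.157}
    - {"offset": [-0.00065,-0.0083,0],"spin": -0.157}
    - {"offset": [-0.00065,-0.0083,0],"spin": -0.157}

```text
time_s: 17.62
ee_pos: [486.4, -122.2, 44.6]
ee_rot: [179.9, 0.1, 127.5]
force: [1.1, -0.4, 0.2]
gripper_width: 12.1
gripper_force: 0.8
```

Call:
arm_command:
  motion:
    - {"offset": [-0.00065,-0.0083,0],"spin": -0.157}
    - {"offset": [-0.00065,-0.0083,0],"spin": -0.157}
    - {"offset": [-0.00065,-0.0083,0],"spin": -0.157}
    - {"offset": [-0.00065,-0.0083,0],"spin": -0.157}
    - {"offset": [-0.00065,-0.0083,0],"spin": -0.157}

```text
time_s: 18.25
ee_pos: [465.4, -157.0, 44.5]
ee_rot: [179.9, 0.0, 172.5]
force: [0.8, 1.3, -0.3]
gripper_width: 12.1
gripper_force: 0.7
```

Call:
arm_command:
  motion:
    - {"offset": [-0.0003,-0.0048,0],"spin": -0.09}
    - {"offset": [-0.0003,-0.0048,0],"spin": -0.09}
    - {"offset": [0,0,0],"spin": 0}

```text
time_s: 18.62
ee_pos: [464.7, -166.8, 44.2]
ee_rot: [180.0, -0.0, -177.6]
force: [0.5, -0.7, 0.0]
gripper_width: 12.2
gripper_force: 0.0
```

Call:
arm_command:
  motion:
    - {"offset": [0,0,0],"spin": 0}
    - {"offset": [0,0,0],"spin": 0}
    - {"offset": [0,0,-0.01],"spin": 0}
    - {"offset": [0,0,-0.01],"spin": 0}
    - {"offset": [0,0,-0.01],"spin": 0}
  jaw: 0.024

```text
time_s: 19.25
ee_pos: [465.1, -166.9, 75.1]
ee_rot: [-180.0, 0.1, -177.5]
force: [-0.3, 0.1, -0.5]
gripper_width: 24.1
gripper_force: 0.0
```

Call:
arm_command:
  motion:
    - {"offset": [-0.00065,0.0083,0],"spin": 0.157}
    - {"offset": [-0.00065,0.0083,0],"spin": 0.157}
    - {"offset": [-0.00065,0.0083,0],"spin": 0.157}
    - {"offset": [-0.00065,0.0083,0],"spin": 0.157}
    - {"offset": [-0.00065,0.0083,0],"spin": 0.157}

```text
time_s: 19.88
ee_pos: [479.0, -128.5, 74.8]
ee_rot: [180.0, 0.0, 137.3]
force: [0.0, -0.1, -0.1]
gripper_width: 24.0
gripper_force: 0.0
```

Call:
arm_command:
  motion:
    - {"offset": [-0.00065,0.0083,0],"spin": 0.157}
    - {"offset": [-0.00065,0.0083,0],"spin": 0.157}
    - {"offset": [-0.00065,0.0083,0],"spin": 0.157}
    - {"offset": [-0.00065,0.0083,0],"spin": 0.157}
    - {"offset": [-0.00065,0.0083,0],"spin": 0.157}

```text
time_s: 20.5
ee_pos: [515.9, -111.4, 74.8]
ee_rot: [180.0, 0.0, 92.3]
force: [0.7, -0.2, -0.7]
gripper_width: 24.2
gripper_force: 0.0
```

Call:
arm_command:
  motion:
    - {"offset": [-0.00065,0.0083,0],"spin": 0.157}
    - {"offset": [-0.00065,0.0083,0],"spin": 0.157}
    - {"offset": [-0.00065,0.0083,0],"spin": 0.157}
    - {"offset": [-0.00065,0.0083,0],"spin": 0.157}
    - {"offset": [-0.00065,0.0083,0],"spin": 0.157}

```text
time_s: 21.12
ee_pos: [554.1, -125.4, 74.7]
ee_rot: [180.0, -0.0, 47.3]
force: [-0.1, 0.4, -0.9]
gripper_width: 24.2
gripper_force: 0.0
```

Call:
arm_command:
  motion:
    - {"offset": [-0.00065,0.0083,0],"spin": 0.157}
    - {"offset": [-0.00065,0.0083,0],"spin": 0.157}
    - {"offset": [-0.00065,0.0083,0],"spin": 0.157}
    - {"offset": [-0.00065,0.0083,0],"spin": 0.157}
    - {"offset": [-0.00065,0.0083,0],"spin": 0.157}

```text
time_s: 21.75
ee_pos: [571.2, -162.3, 74.7]
ee_rot: [180.0, -0.0, 2.3]
force: [0.1, -0.1, 0.3]
gripper_width: 23.8
gripper_force: 0.0
```

Call:
arm_command:
  motion:
    - {"offset": [-0.00065,0.0083,0],"spin": 0.157}
    - {"offset": [-0.00065,0.0083,0],"spin": 0.157}
    - {"offset": [-0.00065,0.0083,0],"spin": 0.157}
    - {"offset": [-0.00065,0.0083,0],"spin": 0.157}
    - {"offset": [-0.00065,0.0083,0],"spin": 0.157}

```text
time_s: 22.38
ee_pos: [557.2, -200.6, 74.7]
ee_rot: [-180.0, -0.0, -42.7]
force: [-1.0, 0.8, 0.5]
gripper_width: 24.0
gripper_force: 0.0
```

Call:
arm_command:
  motion:
    - {"offset": [0,0,0.012],"spin": 0}
    - {"offset": [0,0,0.006],"spin": 0}
    - {"offset": [0,0,0.006],"spin": 0}
    - {"offset": [0,0,0.006],"spin": 0}
    - {"offset": [0,0,0],"spin": 0}

```text
time_s: 23.0
ee_pos: [556.9, -200.0, 43.4]
ee_rot: [180.0, 0.1, -42.3]
force: [-0.3, 0.5, 0.5]
gripper_width: 24.2
gripper_force: 0.0
```

Call:
arm_command:
  motion:
    - {"offset": [0,0,0],"spin": 0}
    - {"offset": [0,0,0],"spin": 0}
    - {"offset": [0,0,0],"spin": 0}
    - {"offset": [0,0,0],"spin": 0}
  jaw: 0.006

```text
time_s: 23.5
ee_pos: [557.7, -200.6, 44.3]
ee_rot: [-180.0, -0.1, -42.4]
force: [1.4, -1.6, -1.0]
gripper_width: 7.2
gripper_force: 3.5
```

Call:
arm_command:
  motion:
    - {"offset": [0,0,0],"spin": 0}
    - {"offset": [-0.0005,-0.0068,0],"spin": -0.128}
    - {"offset": [-0.00065,-0.0083,0],"spin": -0.157}
    - {"offset": [-0.00065,-0.0083,0],"spin": -0.157}
    - {"offset": [-0.00065,-0.0083,0],"spin": -0.157}
  jaw: 0.012

```text
time_s: 24.12
ee_pos: [570.8, -172.0, 44.3]
ee_rot: [180.0, -0.0, -7.7]
force: [0.5, -1.9, 0.8]
gripper_width: 12.0
gripper_force: 0.9
```

Call:
arm_command:
  motion:
    - {"offset": [-0.00065,-0.0083,0],"spin": -0.157}
    - {"offset": [-0.00065,-0.0083,0],"spin": -0.157}
    - {"offset": [-0.00065,-0.0083,0],"spin": -0.157}
    - {"offset": [-0.00065,-0.0083,0],"spin": -0.157}
    - {"offset": [-0.00065,-0.0083,0],"spin": -0.157}

```text
time_s: 24.75
ee_pos: [559.9, -132.5, 44.1]
ee_rot: [-180.0, 0.0, 37.3]
force: [0.3, -2.4, -0.1]
gripper_width: 11.7
gripper_force: 1.0
```

Call:
arm_command:
  motion:
    - {"offset": [-0.00065,-0.0083,0],"spin": -0.157}
    - {"offset": [-0.00065,-0.0083,0],"spin": -0.157}
    - {"offset": [-0.00065,-0.0083,0],"spin": -0.157}
    - {"offset": [-0.00065,-0.0083,0],"spin": -0.157}
    - {"offset": [-0.00065,-0.0083,0],"spin": -0.157}

```text
time_s: 25.38
ee_pos: [525.6, -111.9, 44.3]
ee_rot: [179.9, 0.0, 82.2]
force: [1.2, -1.3, -0.8]
gripper_width: 12.0
gripper_force: 0.9
```

Call:
arm_command:
  motion:
    - {"offset": [-0.00065,-0.0083,0],"spin": -0.157}
    - {"offset": [-0.00065,-0.0083,0],"spin": -0.157}
    - {"offset": [-0.00065,-0.0083,0],"spin": -0.157}
    - {"offset": [-0.00065,-0.0083,0],"spin": -0.157}
    - {"offset": [-0.00065,-0.0083,0],"spin": -0.157}

```text
time_s: 26.0
ee_pos: [486.5, -121.9, 44.4]
ee_rot: [179.9, 0.1, 127.2]
force: [1.5, -0.7, -0.1]
gripper_width: 11.8
gripper_force: 0.8
```

```bash
python3 - <<'E'
from h import *
s=env.state(); print(s['time_s'],s['ee_pos'],s['ee_rot'],s['qpos'])
q,_=env.grab_frame('scene'); look('scene',T[:4]);p,_=env.grab_frame('top'); look('top',T[:4])
cv2.imwrite('pics/s3.png',np.vstack([cv2.resize(x,(600,300),interpolation=cv2.INTER_CUBIC) for x in (p[165:235,220:360],q[130:230,140:340])]))
E
```

```text
26.0 [ 486.54406037 -121.8650861    44.4128241 ] [1.79911895e+02 5.40026148e-02 1.27193433e+02] [-1.53992626e+01  2.29924187e+01  1.13333813e+02  5.39356046e-02
  4.35773628e+01 -5.26317791e+01]
scene camera 0.75 [294.3 192.3] [513.9  -4.9   0. ]
scene camera 0.56 [234.2 179.2] [ 511.3 -163.     0. ]
scene camera 0.43 [198.8 232.2] [ 672.6 -207.     0. ]
scene ring_centre 0.81 [293.8 187. ] [519.1  -8.1  35. ]
scene ring_centre 0.63 [230.  171.6] [ 511.9 -171.5   35. ]
scene stripe 0.96 [217.7 178.8] [ 545.1 -192.7   46. ]
scene stripe 0.66 [302.2 196.3] [545.8  16.2  46. ]
scene pointer 0.95 [302.1 207.9] [563.4  21.6  21. ]
scene pointer 0.92 [227.1 197.1] [ 576.2 -162.2   21. ]
top camera 0.9 [219.9 210.9] [508.8  -1.4   0. ]
top camera 0.69 [284.3 204.5] [ 520.5 -167.3    0. ]
top ring_centre 0.76 [218.9 209.2] [511.9  -1.1  35. ]
top ring_centre 0.49 [279.7 200.7] [ 528.7 -152.3   35. ]
top stripe 0.37 [296.  190.3] [ 552.6 -192.3   46. ]
top stripe 0.29 [283.2 206.4] [ 513.9 -159.3   46. ]
top pointer 0.58 [282.5 182.3] [ 575.9 -162.5   21. ]
top pointer 0.28 [158.7 246.1] [425.5 150.4  21. ]
```

View pics/s3.png

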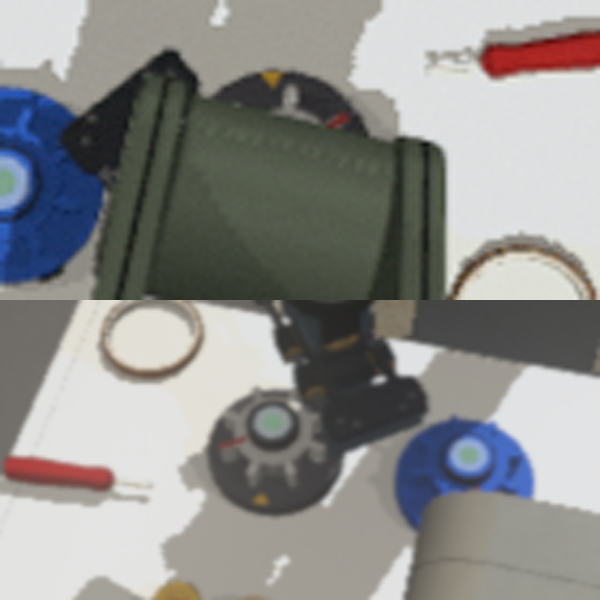

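The stripe is at about -53° with one sector left: it shows at about (338,122) in the top crop, and the pointer at (272,78). I advance about 57° more, ending slowly, then open, lift and check.

Call:
arm_command:
  motion:
    - {"offset": [-0.00065,-0.0083,0],"spin": -0.157}
    - {"offset": [-0.00065,-0.0083,0],"spin": -0.157}
    - {"offset": [-0.00065,-0.0083,0],"spin": -0.157}
    - {"offset": [-0.00065,-0.0083,0],"spin": -0.157}
    - {"offset": [-0.0005,-0.0068,0],"spin": -0.128}

```text
time_s: 27.12
ee_pos: [466.0, -155.4, 44.1]
ee_rot: [180.0, 0.0, 170.4]
force: [2.1, 1.0, 0.1]
gripper_width: 12.1
gripper_force: 0.7
```

Call:
arm_command:
  motion:
    - {"offset": [-0.0003,-0.0043,0],"spin": -0.08}
    - {"offset": [-0.0002,-0.0036,0],"spin": -0.067}
    - {"offset": [-0.0002,-0.0025,0],"spin": -0.047}
    - {"offset": [-0.0001,-0.0021,0],"spin": -0.04}
    - {"offset": [0,0,0],"spin": 0}

```text
time_s: 27.75
ee_pos: [465.2, -167.7, 44.0]
ee_rot: [180.0, -0.0, -176.4]
force: [-0.9, 0.2, 0.9]
gripper_width: 11.9
gripper_force: 0.5
```

Call:
arm_command:
  motion:
    - {"offset": [0,0,0],"spin": 0}
    - {"offset": [0,0,0],"spin": 0}
    - {"offset": [0,0,-0.01],"spin": 0}
    - {"offset": [0,0,-0.01],"spin": 0}
    - {"offset": [0,0,-0.02],"spin": 0}
  jaw: 0.024

```text
time_s: 28.38
ee_pos: [465.1, -167.8, 84.7]
ee_rot: [180.0, -0.0, -176.4]
force: [0.2, 0.1, -0.2]
gripper_width: 24.1
gripper_force: 0.0
```

Call:
arm_command:
  motion:
    - {"offset": [0,0,-0.04],"spin": 0}
    - {"offset": [0.05,0,-0.02],"spin": 0}
    - {"offset": [0.05,0,0],"spin": 0}
    - {"offset": [0.05,0,0],"spin": 0}
    - {"offset": [0,0,0],"spin": 0}

```text
time_s: 29.0
ee_pos: [312.6, -176.7, 144.5]
ee_rot: [180.0, -0.0, -176.5]
force: [0.4, 0.8, -0.2]
gripper_width: 24.0
gripper_force: 0.0
```

```bash
python3 - <<'E'
from h import *
s=env.state(); print(s['time_s'],s['ee_pos'],s['ee_rot'])
q,_=env.grab_frame('scene'); look('scene',T[:4]);p,_=env.grab_frame('top'); look('top',T)
cv2.imwrite('pics/s4.png',np.vstack([cv2.resize(x,(600,300),interpolation=cv2.INTER_CUBIC) for x in (p[165:235,220:360],q[140:215,160:310])]))
E
```

```text
29.0 [ 312.58248503 -176.68148772  144.52790962] [ 1.79982550e+02 -4.19709090e-02 -1.76519774e+02]
scene camera 0.67 [294.2 194.2] [519.3  -4.1   0. ]
scene camera 0.62 [236.  181.8] [ 517.8 -156.4    0. ]
scene ring_centre 0.84 [233.8 170.5] [ 506.6 -163.1   35. ]
scene stripe 0.67 [300.5 196.3] [546.7  12.2  46. ]
scene stripe 0.66 [227.4 181.9] [ 548.1 -167.3   46. ]
scene pointer 0.66 [226.  197.6] [ 578.1 -164.5   21. ]
scene pointer 0.58 [298. 207.] [563.2  11.5  21. ]
top camera 0.79 [219.7 209.8] [511.6  -1.    0. ]
top camera 0.58 [285.3 205.2] [ 518.7 -169.8    0. ]
top ring_centre 0.85 [221.5 209.4] [511.3  -7.5  35. ]
top ring_centre 0.74 [281.4 203.4] [ 521.9 -156.2   35. ]
top stripe 0.91 [286.4 186.1] [ 563.6 -169.    46. ]
top stripe 0.88 [215.6 194. ] [548.9   5.4  46. ]
top pointer 0.63 [213.3 190.4] [560.1  12.8  21. ]
top pointer 0.57 [284.7 181.3] [ 578.3 -168.1   21. ]
top tape_roll 0.66 [338.8 241.8] [ 421.2 -303.3    0. ]
top tape_roll 0.47 [157.4 247.5] [420.9 158.4   0. ]
top screw_dish 0.55 [156.7 247.4] [421.2 160.2   0. ]
top screw_dish 0.17 [285.  203.9] [ 522.  -169.1    0. ]
top screwdriver 0.57 [341.3 177.8] [ 585.7 -318.3    0. ]
top solder_spool 0.71 [269.8 141.2] [ 687.  -135.5    0. ]
top flux_tin 0.67 [294.5 143.1] [ 680.3 -200.     0. ]
```

View pics/s4.png

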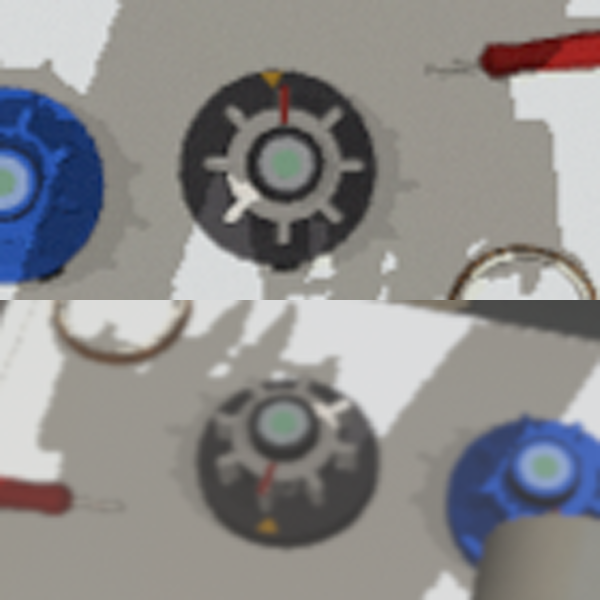

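The top crop shows the stripe at (285,105) and the pointer at (272,78). Seen from the axis they differ by about 5°, well inside 15°, and the bystanders and foot are unmoved. The hand is clear, so I hand the job in.

```bash
python3 -c "
from h import *
print(env.job_done())"
```

```text
the job is handed in; nothing more can be done
None
```

I rolled the ring anticlockwise until the stripe came round to the pointer for the second time, and handed the job in at about 29 s. The last pictures show the stripe about 5° short of the pointer (15° allowed) and the camera and visible bystanders in place, though the networks gave no clear fix on the screw dish; the judging result was not shown.

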